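# Set the pattern board on the sloping stand and lock it with the keeper

### The job

Take the red-framed pattern board out of the rack and stand it on the narrow ledge of the sloping stand, centred, leaning flat against the back panel with its flower picture facing outwards; rest it on the ledge before letting go, don't drop it. Once it stands by itself, swing the brass keeper up until its rubber pad is against the board. Leave the blue board in the rack and the spool and jar where they are.

Things in the scene. Friction and masses are not known exactly. Their poses are not given: they have to be found in the camera images.
- red_board_mid (a point): Centre of the loose red-framed pattern board (0.16 kg): a flat plate 12 thick (its x), 120 wide (its y), 140 tall (its z, upright). Flower picture on its +x face, bare cardboard on its -x face. It starts upright in one of the rack's two slots, picture towards +x of the rack, with only 1 mm play on each side in the slot; lift it straight up by more than 45 to clear the slot.
- red_board: The same red board; origin at the centre of its lower edge, same axes.
- red_board_face (a point): Point on the centre of the red board's picture face, 6 in front (+x of the board) of its centre.
- blue_board: Blue-framed board, same shape and size, in the other slot; origin at the centre of its lower edge. Must stay there.
- rack: Fixed wooden rack, 150 (x) by 130 (y) base plate, 8 thick; origin at the centre of its underside, z up. Two slots along its y at x = -40 and x = +40, each between a pair of 8 thick rails whose tops are 50 above the table.
- stand: Fixed wooden stand, base 130 (x) by 160 (y); origin on the table beneath it, z up, its +x is the front, away from the robot (yaw varies). It carries the ledge and sloping back panel.
- ledge: Sloping dark seat. Origin: middle of the inner corner of ledge and back panel, 75 above the table. z runs up the panel (leaning back 30 degrees from vertical), x out of it to the front, y along the ledge. Panel face x = 0, 140 wide, up to z = 85; ledge at z = 0, 160 long, 24 deep to a lip 8 high (x 24 to 30). A seated board fills x 0 to 12, z 0 to 140, centre at x 6, y 0, z 70.
- keeper (a joint): Angle of the brass keeper about its hinge: 0 = parallel to the back panel, where its pad just touches a seated board; positive = swung out to the front, away from the board (starts 0.9 to 1.25). Friction holds it where it is left; about 1 N at the tip moves it. It stops at -0.1 and 1.4.
- keeper_hinge (a point): Middle of the keeper's hinge, at ledge x 36, y 0, z 0; the axis runs along the ledge's y.
- keeper_tip (a point): Near the free end of the keeper, on the middle of its bar, 60 from the hinge. The bar is 8 thick, 18 wide (along ledge y) and 62 long; a 14 wide rubber pad sticks out 24 from the bar's middle towards the board, 52 from the hinge.
- spool: Orange thread spool, 48 diameter, 56 high, origin under its centre. Leave alone.
- jar: Amber jar with brass lid, 60 diameter, 75 high, origin under its centre. Leave alone.
Not all that is in view belongs to the job. There is more than one size of the stand; the job needs the middle-sized.

How it is judged:
On the way, in this order (a step that is already met when the one before it is completed fails the run):
1. the red board rests on the ledge, flat against the back, while still held (z of red_board_mid in the frame of ledge between 0.064 and 0.076 m and x of red_board_mid in the frame of ledge between 0 and 0.012 m and y of red_board_mid in the frame of ledge between -0.02 and 0.02 m and angle between the z axis of red_board_mid and the z axis of ledge, either way round below 0.1 rad and x of red_board_face in the frame of ledge above 0.007 m and contact force between the fingers and red_board above 0.5 N), for 0.1 s.
2. the board is let go and stands by itself (z of red_board_mid in the frame of ledge between 0.064 and 0.076 m and x of red_board_mid in the frame of ledge between 0 and 0.012 m and y of red_board_mid in the frame of ledge between -0.02 and 0.02 m and angle between the z axis of red_board_mid and the z axis of ledge, either way round below 0.1 rad and x of red_board_face in the frame of ledge above 0.007 m and contact force between the fingers and red_board below 0.1 N), for 0.3 s.
3. the keeper is swung up against the board (z of red_board_mid in the frame of ledge between 0.064 and 0.076 m and x of red_board_mid in the frame of ledge between 0 and 0.012 m and y of red_board_mid in the frame of ledge between -0.02 and 0.02 m and angle between the z axis of red_board_mid and the z axis of ledge, either way round below 0.1 rad and x of red_board_face in the frame of ledge above 0.007 m and value of joint keeper below 0.12 rad), for 0.2 s.
At the end, for the whole second after the job is handed in: The red board stands at rest on the ledge (bottom within 6 mm of it), centred within 20 mm, within 6 mm and about 6 degrees of lying flat on the back panel, picture outwards; the keeper's angle is below 0.12 rad, its pad within some 6 mm of the board; the blue board is still in its slot (all of step 3 and linear speed of red_board below 0.02 m/s and distance of blue_board from where it was at the start of the episode below 0.02 m); the robot touches nothing.
It fails at once if the blue board is pulled or knocked from its place (20 mm) (distance of blue_board from where it was at the start of the episode above 0.02 m).
It fails at once if the spool is moved by more than 30 mm (distance of spool from where it was at the start of the episode above 0.03 m).
It fails at once if the jar is moved by more than 30 mm (distance of jar from where it was at the start of the episode above 0.03 m).
It also fails if it takes over 54 s, if anything falls off the work surface, if the arm or the gripper's body presses on something with over 40 N, if the wrist force passes 120 N, or if a joint passes its speed limit or range.

### The arm

A 7-joint arm with a two-finger parallel gripper is mounted at the origin on the work surface. World frame = base frame: x ahead of the robot, y to its left, z up, the work surface at z = 0. Lengths are in m, angles in rad, forces in N, time in s.
With the tool pointing down it reaches from about 0.425 to 0.925 m from the base axis. Payload 6.8 kg.
Tool frame: the origin (TCP) lies between the finger pads; the fingertips stand 17 mm ahead of it and the grasp point (between the pads) lies 2 mm behind it; z points along the fingers, y is the direction in which the jaws open and shut (so a half turn about z gives the same grasp; the last joint's range is limited). The gripper opens to 85 mm and grips with 20 to 120 N. Pads are 22 mm wide; open, the fingers measure 114 mm over their backs; the gripper's body (76 mm by 85 mm) begins 54 mm behind the grasp point. The pads swing forward as they close: fully open they stand 13 mm farther back than shut.
Start: joints at [-1.232, 0.477, 0.022, 1.555, -0.011, 1.109, -0.083], TCP at [0.292, 0.609, 0.248] pointing down, gripper open.
Joint ranges: [-2.96, 2.96], [-0.34, 2.1], [-1.41, 1.46], [0.24, 2.44], [-1.37, 4.51], [0.17, 1.92], [-2.96, 2.96]. Speed limits (rad/s): [2.39, 2.39, 3.14, 3.14, 3.14, 3.14, 3.14].

### API

Orientations are given as a unit quaternion [w, x, y, z].
In Python, from station import bot gives the robot as it stands. The module is installed in compiled form; this text tells all that it offers.
- The arm moves only by the tool carry_out, never from a script. Its argument "moves" is a list of rows, each a list of 3 entries, a list of its own where there are three numbers: the turn, a rotation vector about the tool's x, y, z in degrees, then the shift along the tool's x, y, z in cm, then the finger opening in cm, from 0 to 8.54. A call has 1 to 5 rows; each row is the pose to reach, as a shift and turn from the pose commanded when the call began, along the tool's axes at that moment; what a row does not reach only later rows make up. A row lasts 1/8 s, in which the tool goes at most 62.5 mm and 10.7 degrees, less where a joint would pass 70% of its speed; a pose out of reach is approached as far as the arm can. A call with a gripper value outside its range is refused whole. The fingers move at their own pace and stop on an object; "newtons" is the grip in N (left out, the last holds). Time passes only in rows, so rows that repeat a pose let the fingers close. It gives the time, the measured TCP pose, the force and the opening at its end, in the units of the state.
- bot.get_obs(): the state, without advancing time (a new reading comes with each control period).
- bot.read_camera(name): name is "scene" or "side" or "wrist"; returns the picture (400x640x3 uint8, red, green, blue); there is no depth.
- bot.camera_info(name): a dict with "vertical_fov" (degrees; the focal length in pixels is half the picture's height over the tangent of half this angle, whatever the lens; pixels are square), "cx", "cy" (the principal point, pixels), "position" and "attitude" of the camera in the world. Camera axes: x right, y up, looking along -z (the intrinsics and any distortion apply to the point x, -y, -z); pixel columns grow to the right and rows downward; lengths in m; the calibration is good to about 2 mm. A picture is of the moment at which its call begins: read the wrist's pose just before it. camera_info takes no time and is no camera call; for the wrist camera it gives the pose at the moment of the call.
- bot.hand_in(): hands the job in, once; it reports no verdict.
Trained networks look in the newest picture that a camera, given by its name, has taken for a name from the list of things; names that differ only in an ending like _2 or _b are one class to them, and where a whole thing is asked for, a point or a joint stands for the part that bears it (a point fixed in the world has none). Each returns a list of dicts, best first, with "score" (0 to 1); they miss things now and then, are a little off and sometimes report something else, mostly with a low value. They report only what shows in the picture. A call takes as long as a camera call. They do not tell look-alikes from the thing itself.
- bot.silhouettes(label, camera): "region" (400x640 bool, what is visible of it) and "location" ([column, row] in pixels, amid what is visible of it).
The state is a dict: "t": time; "q": joint angles; "joint_vel": joint speeds; "joint_torque": joint torques, N m; "eef_pos": TCP position; "tool_rot": TCP orientation; "contact_force": force on the tool from outside, world axes, zero at the start; "torque": the same for the moment, N m; "gripper_width": opening from 0.0 (shut) to 1.0 (fully open).
Only numpy, scipy, OpenCV 4.12 (cv2) and the standard library are available. Lean on these libraries where they do the work, as an engineer would, in place of code of your own. Each camera call takes 0.05 s, during which the arm holds its last target. There are 200 camera calls.

## Working session

There is one attempt and no reset: what is moved stays moved. The work goes in short steps, Python scripts to look and compute and a tool call to move; the robot and the scene stay as the last step left them, time stands still between calls to the robot, and variables do not carry over. Pictures are saved under pics/ and viewed, about 8 in all and at most 12, crops included, and the job is handed in when it is done.

Besides the shell and the picture viewer there is one more tool, called after "Request:" by a JSON object that holds its "name" and its "arguments", one argument or row to a line. carry_out: Moves the arm, as the interface text tells. Its arguments: {"type":"object","properties":{"moves":{"type":"array"},"newtons":{"type":"number"}},"required":["moves"]}

```bash
mkdir -p pics
cat > h.py <<'E'
import numpy as np, cv2
from station import bot
from scipy.spatial.transform import Rotation as R
def rot(q): q=np.asarray(q,float); return R.from_quat([q[1],q[2],q[3],q[0]])
def snap(cam,fn):
    im=bot.read_camera(cam); cv2.imwrite(fn,im[:,:,::-1]); return im
E
python3 - <<'E'
from h import *
for c in ["scene","side","wrist"]:
    print(c,bot.camera_info(c))
a=snap("scene","pics/a.png");b=snap("side","pics/b.png");
print(bot.get_obs())
for l in ["red_board","blue_board","rack","stand","ledge","keeper","spool","jar"]:
  for c in ["scene","side"]:
    print(l,c,[(round(float(d["score"]),2),np.round(d["location"]).tolist(),int(d["region"].sum())) for d in bot.silhouettes(l,c)][:4])
E
```

```text
scene {'vertical_fov': 43.41387597331244, 'cx': 320.8842596737639, 'cy': 200.7363663440817, 'position': array([1.32376424, 0.00447857, 0.87453397]), 'attitude': array([0.62213445, 0.27336365, 0.29131497, 0.67331763])}
side {'vertical_fov': 54.85776017108868, 'cx': 317.62415877110385, 'cy': 196.49311921133503, 'position': array([0.1705476 , 0.53151977, 0.54585908]), 'attitude': array([-0.24206354, -0.12240874,  0.4508556 ,  0.8503826 ])}
wrist {'vertical_fov': 64.96125603155022, 'cx': 317.83216921925714, 'cy': 196.79574377005162, 'position': array([0.22433845, 0.64011518, 0.3736131 ]), 'attitude': array([ 0.83765785, -0.12197663, -0.07568387,  0.5269943 ])}
{'t': 0.1, 'q': array([-1.23208983,  0.47772938,  0.0223363 ,  1.55632436, -0.01151087,
        1.10931247, -0.08311466]), 'joint_vel': array([-7.05651086e-04, -1.22236140e-03, -3.07966147e-05, -3.24040901e-03,
       -1.18556513e-04, -4.87154838e-04,  1.57391893e-03]), 'joint_torque': array([ 4.73768654e-03, -5.97767508e+01,  1.61422905e+00, -2.81954277e+01,
        1.29595469e-02,  4.98993948e-03,  2.46019738e-06]), 'eef_pos': ar
[... 601 characters left out ...]
e [(0.92, [249.0, 137.0], 6221), (0.83, [264.0, 214.0], 4748), (0.74, [184.0, 228.0], 2369)]
stand side [(0.86, [476.0, 202.0], 7360), (0.79, [350.0, 189.0], 3538), (0.69, [373.0, 154.0], 910)]
ledge scene [(0.9, [246.0, 119.0], 3539), (0.67, [179.0, 213.0], 1387), (0.6, [261.0, 203.0], 2865)]
ledge side [(0.88, [467.0, 167.0], 2125), (0.76, [364.0, 143.0], 242), (0.64, [335.0, 164.0], 1075)]
keeper scene [(0.78, [239.0, 124.0], 371), (0.72, [260.0, 214.0], 147), (0.62, [178.0, 219.0], 152)]
keeper side [(0.83, [467.0, 151.0], 304), (0.8, [325.0, 154.0], 221)]
spool scene [(0.69, [335.0, 228.0], 532)]
spool side [(0.6, [314.0, 228.0], 600)]
jar scene []
jar side [(0.86, [238.0, 191.0], 807)]
```

View pics/a.png

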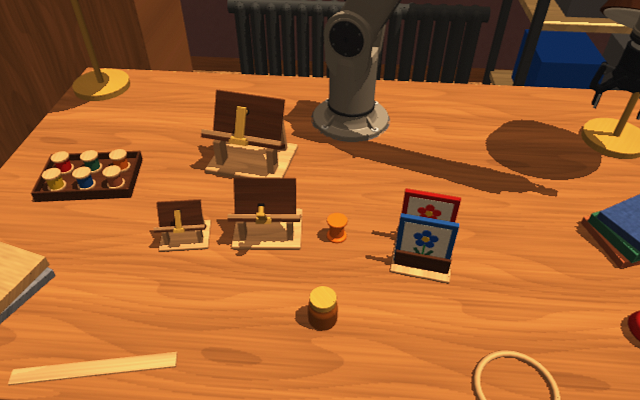

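View pics/b.png

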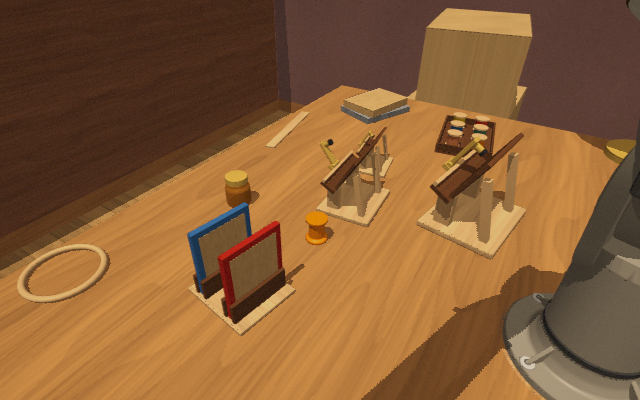

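The scene picture shows three stands, with centres at about (249,137) for the large one, (264,214) for the middle one and (184,228) for the small one. The rack is at (424,250), with the red board behind the blue one. In the side view red is the nearer board at (252,265), and the middle stand is at (350,190). I'll enlarge the rack and the middle stand next.

Run:
```python
import cv2,numpy as np
a=cv2.imread("pics/a.png");b=cv2.imread("pics/b.png")
def c(im,x,y,w,h): return cv2.resize(im[y:y+h,x:x+w],(400,300),interpolation=cv2.INTER_CUBIC)
o=np.vstack([np.hstack([c(a,370,180,120,110*120//146),c(a,210,170,120,90)]),np.hstack([c(b,170,190,200,150),c(b,300,120,140,105)])])
cv2.imwrite("pics/c.png",o)
```

```text
(no output)
```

View pics/c.png

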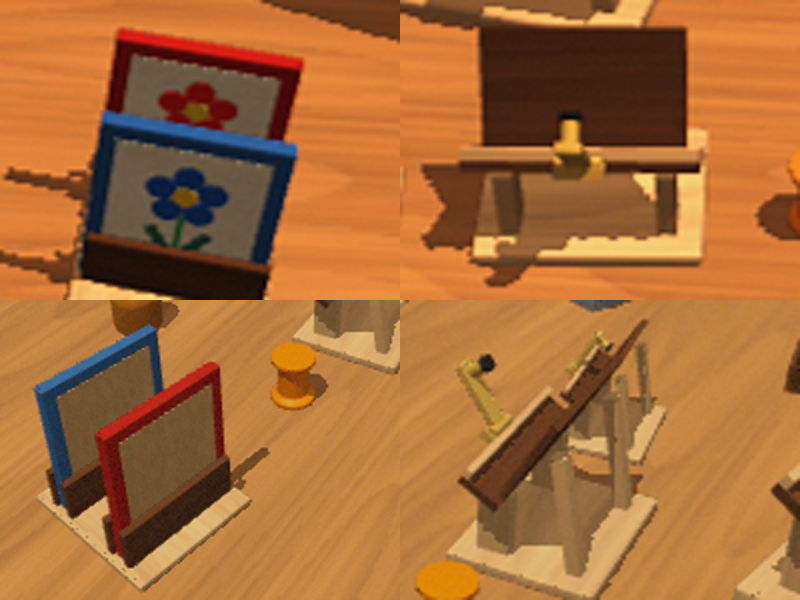

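The crops give usable corners: red and blue board tops, rack base plate and rails, stand panel top and lip ends. Next I'll fit the poses to them.

```bash
cat >> h.py <<'E'
def proj(ci,P):
    f=200/np.tan(np.radians(ci["vertical_fov"])/2)
    p=rot(ci["attitude"]).inv().apply(np.atleast_2d(P)-ci["position"])
    return np.c_[ci["cx"]-f*p[:,0]/p[:,2], ci["cy"]+f*p[:,1]/p[:,2]]
from scipy.optimize import least_squares
def w(p,L,z0=0):
    c,s=np.cos(p[2]),np.sin(p[2]); L=np.atleast_2d(L)
    return np.c_[p[0]+c*L[:,0]-s*L[:,1],p[1]+s*L[:,0]+c*L[:,1],L[:,2]+z0]
S3,C3=.5,np.sqrt(.75)
def led(L): L=np.atleast_2d(L); return np.c_[C3*L[:,0]-S3*L[:,2],L[:,1],S3*L[:,0]+C3*L[:,2]+.075] # ledge->yaw frame
def fit(obs,loc,x0):
    f=lambda p: np.concatenate([(proj(ci,w(p,loc([l])))[0]-px) for ci,l,px in obs])
    r=least_squares(f,x0,loss="soft_l1"); return r.x,f(r.x).reshape(-1,2)
E
python3 - <<'E'
from h import *
sc=bot.camera_info("scene");sd=bot.camera_info("side")
A=lambda u,v:np.array([370+.3*u,180+.3*v]);B=lambda u,v:np.array([210+.3*(u-400),170+.3*v])
Cc=lambda u,v:np.array([170+.5*u,190+.5*(v-300)]);D=lambda u,v:np.array([300+.35*(u-400),120+.35*(v-300)])
o=[(sc,(-.046,-.06,.148),A(118,28)),(sc,(-.046,.06,.148),A(302,59)),
(sc,(.046,-.06,.148),A(104,125)),(sc,(.046,.06,.148),A(297,156)),
(sd,(-.046,.06,.148),Cc(99,436)),(sd,(-.046,-.06,.148),Cc(219,366)),
(sd,(-.075,.065,.004),Cc(143,584)),(sd,(-.075,-.065,.004),Cc(249,502)),(sd,(.075,.065,.004),Cc(39,496))]
p,r=fit(o,np.array,[.7,.15,0]);print("rack",p,np.round(r,1).tolist())
for nm in (0,1):
  oo=[x for x in o if (x[0] is sd)==nm]; print(fit(oo,np.array,p)[0])
o=[(sc,(0,-.07,.085),B(480,28)),(sc,(0,.07,.085),B(687,29)),(sc,(.03,-.08,.008),B(459,163)),(sc,(.03,.08,.008),B(706,165))]
p,r=fit(o,led,[.7,-.1,0]);print("ledge",p,np.round(r,1).tolist())
print("side pred crop",((proj(sd,w(p,led([(0,.07,.085),(0,-.07,.085),(.03,.08,.008),(.03,-.08,.008)])))-[300,120])/.35+[400,300]).round())
e=bot.get_obs();print(rot(e["tool_rot"]).as_matrix().round(3))
E
```

```text
rack [ 0.5431147   0.18120131 -0.16791885] [[-0.1, -0.5], [0.6, -0.6], [-1.4, -0.9], [0.1, 0.2], [0.8, 0.9], [-0.6, -1.5], [-1.1, 1.3], [0.9, -2.8], [-1.6, -0.8]]
[ 0.54439121  0.18138887 -0.15373698]
[ 0.54170829  0.18119771 -0.18690853]
ledge [ 0.53197532 -0.17556151  0.08488784] [[-0.5, 2.2], [0.7, 1.9], [0.4, -1.1], [-0.6, -1.9]]
side pred crop [[537. 422.]
 [602. 348.]
 [452. 466.]
 [532. 382.]]
[[-0.902  0.432  0.   ]
 [ 0.432  0.902  0.   ]
 [-0.     0.    -1.   ]]
```

```bash
cat >> h.py <<'E'
def toolR(yaw,tilt=0,roll=0): # tool y along yaw azimuth, z down; tilt deg forward, roll about tool y
    c,s=np.cos(yaw),np.sin(yaw)
    M=np.array([[-s,c,0],[c,s,0],[0,0,-1.]]) # columns x,y,z
    return R.from_matrix(M)*R.from_euler("X",-tilt,degrees=True)*R.from_euler("Y",roll,degrees=True)
def goto(pos,Rt):
    e=bot.get_obs();T=rot(e["tool_rot"])
    print("turn",(T.inv()*Rt).as_rotvec(degrees=True).round(1).tolist(),"shift cm",(T.inv().apply(np.asarray(pos)-e["eef_pos"])*100).round(2).tolist())
    return e
E
sed -i 's/\[\[-s,c,0\],\[c,s,0\],\[0,0,-1.\]\]/[[-s,c,0],[c,s,0],[0,0,-1.]]/' h.py
python3 - <<'E'
from h import *
goto([.46,.22,.40],toolR(-.168)); print(toolR(-.168).as_matrix().round(2))
E
```

```text
turn [0.0, 0.0, 74.0] shift cm [-31.98, -27.79, -15.17]
[[ 0.17  0.99  0.  ]
 [ 0.99 -0.17  0.  ]
 [ 0.    0.   -1.  ]]
```

Request:
{"name": "carry_out", "arguments": {
  "moves": [
    [[0,0,10],[-3,-3,-4],4.5],
    [[0,0,20],[-7,-7,-8],4.5],
    [[0,0,30],[-11,-11,-12],4.5],
    [[0,0,40],[-15.5,-14,-15],4.5],
    [[0,0,50],[-20,-17.5,-15],4.5]
  ],
  "newtons": 40
}}

```text
t: 1.52
eef_pos: [0.3949, 0.3691, 0.4005]
tool_rot: [-0.0, 0.615, 0.789, 0.003]
contact_force: [1.0, 0.9, -0.0]
gripper_width: 0.526
```

Run:
```python
from h import *
print(goto([.46,.22,.40],toolR(-.168))["q"].round(3))
```

```text
turn [0.2, -0.2, 23.8] shift cm [-16.05, 2.67, 0.01]
[-1.101  0.135  0.267  1.685 -0.037  1.321 -0.581]
```

Request:
{"name": "carry_out", "arguments": {
  "moves": [
    [[0,0,8],[-5,1,0],4.5],
    [[0,0,16],[-11,2,0],4.5],
    [[0,0,24],[-16,2.7,0],4.5],
    [[0,0,24],[-16,2.7,0],4.5]
  ]
}}

```text
t: 2.02
eef_pos: [0.4615, 0.2167, 0.3984]
tool_rot: [0.0, 0.767, 0.642, 0.001]
contact_force: [-0.8, 1.7, -0.2]
gripper_width: 0.527
```

Run:
```python
from h import *
e=bot.get_obs();print(e["q"].round(3),e["eef_pos"])
ci=bot.camera_info("wrist");snap("wrist","pics/d.png");print(ci)
p=[.5431,.1812,-.168]
print(proj(ci,w(p,[(-.046,-.06,.148),(-.046,.06,.148),(-.034,-.06,.148),(-.034,.06,.148),(.046,-.06,.148),(.046,.06,.148)])).round(1).tolist())
pl=[.532,-.1756,.085]
print(goto(w(pl,led([(.006,0,.19)]))[0],toolR(.085,30))["t"],w(pl,led([(.006,0,.19),(.006,0,.11)])))
```

```text
[-0.948  0.077  0.418  1.757 -0.032  1.313 -0.699] [0.46150092 0.21666659 0.398399  ]
{'vertical_fov': 64.96125603155022, 'cx': 317.83216921925714, 'cy': 196.79574377005162, 'position': array([0.47217752, 0.28832144, 0.52473439]), 'attitude': array([ 0.98573687, -0.14293526,  0.01240668, -0.08796823])}
[[351.3, 227.9], [353.3, 133.2], [360.6, 227.8], [363.5, 133.1], [422.7, 227.2], [431.4, 132.4]]
turn [-29.8, 3.8, -14.3] shift cm [-40.02, 5.09, 15.53]
2.075 [[ 0.44252037 -0.18322414  0.24254483]
 [ 0.48237596 -0.17982823  0.17326279]]
```

View pics/d.png

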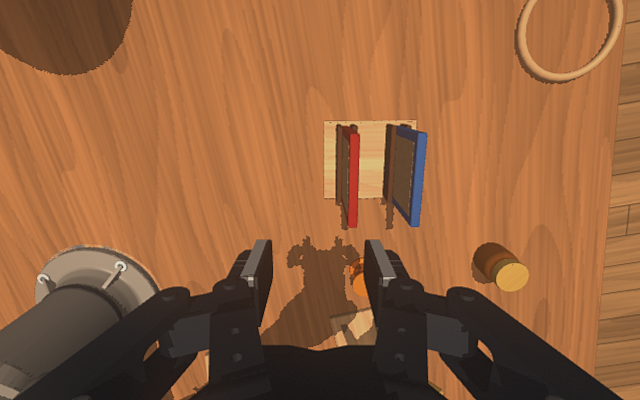

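Red board top in the wrist picture runs from (355,134) to (353,226), about 2 px left of the prediction, with the yaw in agreement. Next is the stand.

Request:
{"name": "carry_out", "arguments": {
  "moves": [
    [[0,0,-4],[-6,0.5,0],4.5],
    [[0,0,-8],[-12,1,0],4.5],
    [[0,0,-12],[-18,2,0],4.5],
    [[0,0,-14.5],[-24,3,0],4.5],
    [[0,0,-14.5],[-30,4,2],4.5]
  ]
}}

```text
t: 2.7
eef_pos: [0.4501, -0.0799, 0.3794]
tool_rot: [0.001, 0.675, 0.738, 0.002]
contact_force: [0.3, 0.0, -0.6]
gripper_width: 0.527
```

Request:
{"name": "carry_out", "arguments": {
  "moves": [
    [[0,0,0],[-5,0,1],4.5],
    [[0,0,0],[-10,0,2],4.5],
    [[0,0,0],[-10,0,2],4.5]
  ]
}}

```text
t: 3.08
eef_pos: [0.4574, -0.1815, 0.3578]
tool_rot: [0.0, 0.677, 0.736, -0.001]
contact_force: [-0.6, 0.4, -0.1]
gripper_width: 0.527
```

Run:
```python
from h import *
e=bot.get_obs();print(e["q"].round(3),e["eef_pos"])
ci=bot.camera_info("wrist");im=snap("wrist","pics/e.png")
import pickle;pickle.dump(ci,open("e.pkl","wb"))
x0,y0,W,H=250,60,300,225
cv2.imwrite("pics/e2.png",cv2.resize(im[y0:y0+H,x0:x0+W,::-1],(800,600),interpolation=cv2.INTER_CUBIC))
pl=[.532,-.1756,.085]
print(proj(ci,w(pl,led([(0,-.07,.085),(0,.07,.085),(.03,-.08,.008),(.03,.08,.008)]))).round(1).tolist())
goto(w(pl,led([(.006,0,.19)]))[0],toolR(.085,30))
```

```text
[-0.55   0.068  0.863  1.876 -0.053  1.223  0.412] [ 0.45744929 -0.1815137   0.35780991]
[[348.1, 232.9], [351.3, 106.6], [393.2, 224.3], [402.0, 97.1]]
turn [-30.0, 0.0, 0.0] shift cm [-0.26, -1.56, 11.54]
```

View pics/e2.png

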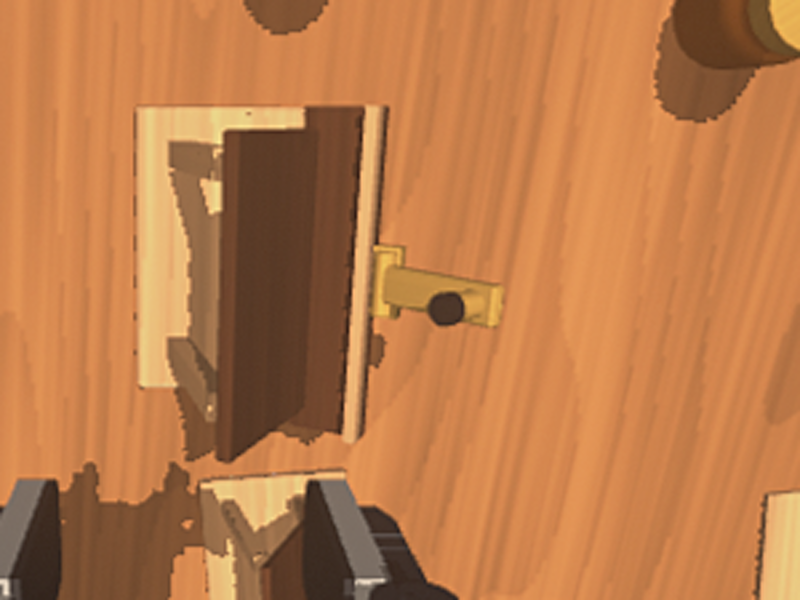

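Run:
```python
from h import *
import pickle;ci=pickle.load(open("e.pkl","rb"));sc=bot.camera_info("scene")
F=lambda u,v:np.array([250+.375*u,60+.375*v])
o=[(ci,(0,.07,.085),F(240,130)),(ci,(0,-.07,.085),F(237,457)),(ci,(0,.07,0),F(318,131)),(ci,(0,-.07,0),F(303,407)),
(ci,(.03,.08,.008),F(388,106)),(ci,(.03,-.08,.008),F(357,440)),(ci,(.024,.08,.008),F(366,106)),(ci,(.024,-.08,.008),F(343,441))]
p,r=fit(o,led,[.53,-.17,.08]);print(p,r.round(1).tolist())
for k in np.arange(.9,1.3,.1):  # keeper tip
    print(k,((proj(ci,w(p,led([(.036+.062*np.sin(k)+s*.004*np.cos(k),0,.062*np.cos(k)-s*.004*np.sin(k)) for s in(1,-1)]))) -[250,60])/.375).round(0).tolist(), ((proj(ci,w(p,led([(.036+.052*np.sin(k)-.024*np.cos(k),0,.052*np.cos(k)+.024*np.sin(k))])))-[250,60])/.375).round(0).tolist())
```

```text
[ 0.52028236 -0.17887451  0.0743447 ] [[0.3, -0.2], [-1.8, 3.0], [1.1, -1.3], [1.2, 0.6], [-3.1, -0.4], [-0.5, 1.1], [0.2, -0.4], [0.4, -0.2]]
0.9 [[481.0, 309.0], [466.0, 311.0]] [[409.0, 309.0]]
1.0 [[492.0, 308.0], [478.0, 309.0]] [[423.0, 309.0]]
1.1 [[502.0, 306.0], [489.0, 308.0]] [[437.0, 309.0]]
1.2 [[510.0, 304.0], [499.0, 306.0]] [[450.0, 308.0]]
```

Run:
```python
from h import *
sc=bot.camera_info("scene");sd=bot.camera_info("side")
L=[(0,-.07,.085),(0,.07,.085),(.024,-.08,.008),(.024,.08,.008),(.03,-.08,.008),(.03,.08,.008)]
a=cv2.imread("pics/a.png");b=cv2.imread("pics/b.png")
tiles=[]
for p in ([.5203,-.1789,.0743],[.532,-.1756,.085]):
  for im,ci,(x,y,W,H) in((a,sc,(210,160,120,90)),(b,sd,(300,120,140,105))):
    t=cv2.resize(im[y:y+H,x:x+W],(400,300),interpolation=cv2.INTER_CUBIC);s=400/W
    q=((proj(ci,w(p,led(L)))-[x,y]+.5)*s)
    for i,j in((0,1),(2,3),(4,5)): cv2.line(t,tuple(q[i].astype(int)),tuple(q[j].astype(int)),(0,255,0),1)
    tiles.append(t)
cv2.imwrite("pics/f.png",np.vstack([np.hstack(tiles[:2]),np.hstack(tiles[2:])]))
```

```text
(no output)
```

View pics/f.png

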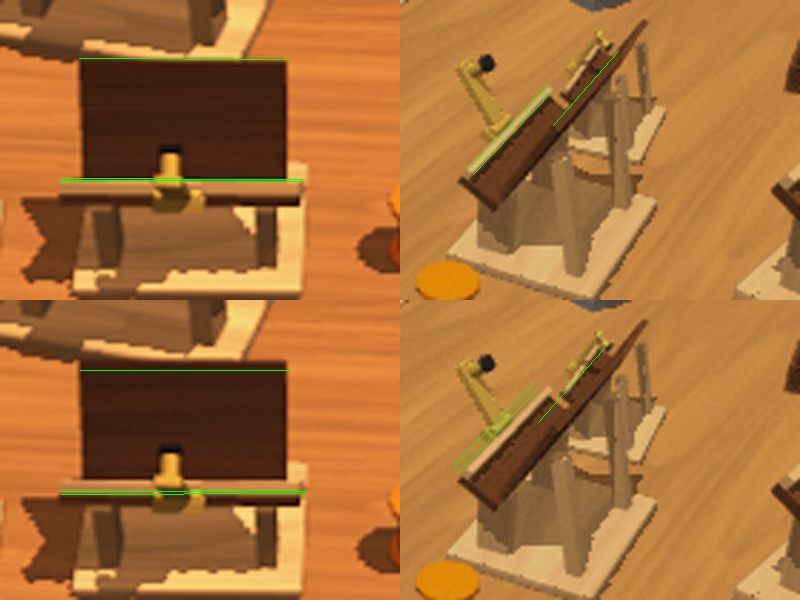

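The wrist-based fit (top row) matches the panel edge and the lip in both fixed cameras, so I'm using ledge = (0.520, -0.179, yaw 0.074). Next I'll test whether the arm reaches the tilted pose.

```bash
cat >> h.py <<'E'
PL=[.5203,-.1789,.0743]
E
python3 - <<'E'
from h import *
print(w(PL,led([(.006,0,.2),(.006,0,.112)])))
goto(w(PL,led([(.006,0,.19)]))[0],toolR(PL[2],30));goto(w(PL,led([(.006,0,.112)]))[0],toolR(PL[2],30))
E
```

```text
[[ 0.42575771 -0.18593745  0.25120508]
 [ 0.46963632 -0.18267125  0.17499485]]
turn [-30.0, -0.1, 0.6] shift cm [-0.39, -2.76, 11.54]
turn [-30.0, -0.1, 0.6] shift cm [-0.43, 1.15, 18.29]
```

Request:
{"name": "carry_out", "arguments": {
  "moves": [
    [[-8,0,0],[0,-1,3],4.5],
    [[-16,0,0],[-0.2,-2,6],4.5],
    [[-24,0,0.6],[-0.4,-2.7,9],4.5],
    [[-30,0,0.6],[-0.4,-2.8,11.5],4.5],
    [[-30,0,0.6],[-0.4,-2.8,11.5],4.5]
  ]
}}

```text
t: 3.75
eef_pos: [0.4281, -0.1827, 0.2413]
tool_rot: [0.172, 0.657, 0.709, 0.191]
contact_force: [-0.4, 0.5, 0.6]
gripper_width: 0.527
```

Run:
```python
from h import *
print(bot.get_obs()["q"].round(3));goto(w(PL,led([(.006,0,.19)]))[0],toolR(PL[2],30));goto(w(PL,led([(.006,0,.112)]))[0],toolR(PL[2],30))
```

```text
[-0.663 -0.214  1.027  2.386 -0.133  0.405  0.583]
turn [-0.2, -0.5, 0.0] shift cm [-0.3, 0.27, 0.01]
turn [-0.2, -0.5, 0.0] shift cm [-0.37, 0.3, 7.81]
```

Request:
{"name": "carry_out", "arguments": {
  "moves": [
    [[0,0,0],[-0.2,0.2,4],4.5],
    [[0,0,0],[-0.3,0.3,7.8],4.5],
    [[0,0,0],[-0.3,0.3,7.8],4.5]
  ]
}}

```text
t: 4.12
eef_pos: [0.4581, -0.1756, 0.2023]
tool_rot: [0.181, 0.657, 0.707, 0.188]
contact_force: [-0.5, -0.9, 0.4]
gripper_width: 0.528
```

Run:
```python
from h import *
print(bot.get_obs()["q"].round(3));goto(w(PL,led([(.006,0,.112)]))[0],toolR(PL[2],30))
```

```text
[-1.185e+00 -3.360e-01  1.451e+00  2.406e+00  4.700e-01  3.040e-01
  1.000e-03]
turn [0.2, 0.6, 0.1] shift cm [-0.76, -0.43, 2.92]
```

The arm reached its limits 2.9 cm short of the pose, because joint 3 has drifted to 1.45. I'll fit a kinematic model from the recorded states and find a reachable arm configuration.

```bash
cat > kin.py <<'E'
from h import *
import pickle,itertools
D=[([-1.23208983,.47772938,.0223363,1.55632436,-.01151087,1.10931247,-.08311466],[.2914454,.60828722,.2474267],[-.00013,.221546,.97515,-.00081]),
([-1.101,.135,.267,1.685,-.037,1.321,-.581],[.3949,.3691,.4005],[0,.615,.789,.003]),
([-.948,.077,.418,1.757,-.032,1.313,-.699],[.4615,.21667,.3984],[0,.767,.642,.001]),
([-.55,.068,.863,1.876,-.053,1.223,.412],[.45745,-.18151,.35781],[0,.677,.736,-.001]),
([-.663,-.214,1.027,2.386,-.133,.405,.583],[.4281,-.1827,.2413],[.172,.657,.709,.191]),
([-1.185,-.336,1.451,2.406,.470,.304,.001],[.4581,-.1756,.2023],[.181,.657,.707,.188])]
Q=np.array([d[0] for d in D]);P=np.array([d[1] for d in D]);T=R.concatenate([rot(d[2]) for d in D])
AX="zyzyzyz"; E3=dict(y=np.array([0,1.,0]),z=np.array([0,0,1.]))
def fk(v,s,Q):
    Q=np.atleast_2d(Q);n=len(Q);r=R.from_rotvec(np.tile([0,0,v[0]],(n,1)));p=np.zeros((n,3));off=v[1:25].reshape(8,3)
    p=p+r.apply(np.tile(off[0],(n,1)))
    for i in range(7):
        r=r*R.from_rotvec(np.outer(s[i]*Q[:,i],E3[AX[i]])); p=p+r.apply(np.tile(off[i+1],(n,1)))
    return p,r*R.from_rotvec(v[25:28])
x0=np.zeros(28);x0[3]=.3;x0[9]=.45;x0[15]=.45;x0[24]=.25
def fitk(s,yz):
    x=x0.copy();x[0]=yz
    def f(v):
        p,r=fk(v,s,Q); g=(v-x)[1:25]*.02
        return np.r_[((p-P)*10).ravel(),(T.inv()*r).as_rotvec().ravel(),g*.5]
    o=least_squares(f,x,max_nfev=60); return o.cost,o.x,f(o.x)
E
python3 - <<'E'
from kin import *
best=[]
for s in itertools.product([-1,1],[1],[-1,1],[-1,1],[-1,1],[-1,1],[-1,1]):
  for y in (0,np.pi):
    c,x,f=fitk(s,y);best.append((c,s,x,f))
best.sort(key=lambda b:b[0])
for b in best[:4]: print(b[0],b[1],abs(b[3][:18]).max()/10,abs(b[3][18:36]).max())
c,s,x,f=best[0];print(x[0],x[25:]);print(x[1:25].reshape(8,3).round(3));pickle.dump((s,x),open("k.pkl","wb"))
E
```

```text
2.296863010207451e-06 (-1, 1, -1, 1, -1, 1, -1) 2.444501217796491e-05 0.0012555332530914697
2.2968630102081294e-06 (-1, 1, -1, 1, -1, 1, -1) 2.4445014997986902e-05 0.0012555332599981524
0.3049509024061368 (-1, 1, -1, -1, -1, -1, -1) 0.0033869647084524557 0.6040322590436167
0.3049509028607309 (-1, 1, -1, -1, -1, -1, -1) 0.003387070533231451 0.604087748332916
-0.0006925477344857746 [-3.63379094e-04  8.25995571e-05  1.56990097e+00]
[[-0.012  0.001  0.286]
 [ 0.005 -0.022 -0.014]
 [ 0.005 -0.022  0.491]
 [-0.001 -0.014  0.041]
 [-0.022 -0.014  0.458]
 [ 0.012 -0.001  0.008]
 [ 0.003 -0.001  0.023]
 [-0.002  0.001  0.273]]
```

```bash
cat >> kin.py <<'E'
LO=np.array([-2.96,-.34,-1.41,.24,-1.37,.17,-2.96]);HI=np.array([2.96,2.1,1.46,2.44,4.51,1.92,2.96])
def ik(pos,Rt,q0,m=.03,reg=0.02):
    s,x=pickle.load(open("k.pkl","rb"));q0=np.clip(q0,LO+m+1e-3,HI-m-1e-3)
    mid=(LO+HI)/2
    def f(q):
        p,r=fk(x,s,q); return np.r_[(p[0]-pos)*20,(Rt.inv()*r[0]).as_rotvec()*4,reg*.05*(q-q0)]
    o=least_squares(f,q0,bounds=(LO+m,HI-m)); p,r=fk(x,s,o.x)
    return o.x,np.linalg.norm(p[0]-pos),np.linalg.norm((Rt.inv()*r[0]).as_rotvec())
E
python3 - <<'E'
from kin import *
for roll in (-35,-20,0,20,35):
  for zl in (.112,.125):
    Rt=toolR(PL[2],30,roll);pos=w(PL,led([(.006,0,zl)]))[0];ok=[]
    for j3 in np.arange(-1.2,1.3,.4):
      for j5 in (-.8,0,.8):
        q,e,a=ik(pos,Rt,[.4-j3,-.1,j3,2.3,j5,.4,0])
        if e<.002 and a<.02: ok.append(q)
    ok.sort(key=lambda q:-np.min(np.r_[q-LO,HI-q])); 
    print(roll,zl,len(ok),[(o.round(2).tolist(),round(np.min(np.r_[o-LO,HI-o]),2)) for o in ok[:2]])
E
```

```text
-35 0.112 18 [([0.85, 0.44, -1.17, 2.41, 1.6, 1.07, -1.58], np.float64(0.03)), ([0.83, 0.43, -1.15, 2.41, 1.6, 1.05, -1.58], np.float64(0.03))]
-35 0.125 18 [([0.87, 0.4, -1.19, 2.41, 1.57, 1.03, -1.55], np.float64(0.03)), ([0.86, 0.39, -1.17, 2.41, 1.57, 1.02, -1.56], np.float64(0.03))]
-20 0.112 20 [([1.14, 0.38, -1.25, 2.38, 1.55, 0.66, -1.34], np.float64(0.06)), ([1.13, 0.37, -1.24, 2.38, 1.55, 0.65, -1.34], np.float64(0.06))]
-20 0.125 18 [([1.16, 0.32, -1.24, 2.38, 1.5, 0.6, -1.29], np.float64(0.06)), ([1.14, 0.3, -1.22, 2.38, 1.49, 0.59, -1.3], np.float64(0.06))]
0 0.112 20 [([0.39, 0.16, -0.02, 2.34, -0.93, 0.27, 1.31], np.float64(0.1)), ([1.32, 0.37, -1.14, 2.26, 0.64, 0.26, -0.22], np.float64(0.09))]
0 0.125 19 [([1.4, 0.37, -1.22, 2.26, 0.6, 0.29, -0.17], np.float64(0.12)), ([0.52, 0.14, -0.15, 2.33, -0.79, 0.28, 1.16], np.float64(0.11))]
20 0.112 19 [([1.35, 0.5, -0.98, 2.11, -0.33, 0.5, 0.92], np.float64(0.33)), ([1.42, 0.55, -1.09, 2.11, -0.17, 0.49, 0.77], np.float64(0.32))]
20 0.125 18 [([1.37, 0.47, -0.99, 2.12, -0.36, 0.53, 0.94], np.float64(0.32)), ([1.18, 0.38, -0.73, 2.14, -0.63, 0.58, 1.19], np.float64(0.3))]
35 0.112 19 [([1.37, 0.66, -0.97, 1.99, -0.37, 0.75, 1.04], np.float64(0.44)), ([1.21, 0.56, -0.73, 2.01, -0.6, 0.8, 1.26], np.float64(0.43))]
35 0.125 19 [([1.39, 0.64, -0.97, 2.0, -0.39, 0.77, 1.05], np.float64(0.44)), ([1.21, 0.53, -0.71, 2.02, -0.62, 0.83, 1.27], np.float64(0.42))]
```

```bash
cat >> kin.py <<'E'
S,X=(pickle.load(open("k.pkl","rb")) if __import__("os").path.exists("k.pkl") else (None,None))
def jac(q):
    e=1e-5;qs=np.vstack([q,q+np.eye(7)*e]);p,r=fk(X,S,qs)
    return np.vstack([(p[1:]-p[0]).T/e,(r[1:]*r[0].inv()).as_rotvec().T/e]),p[0],r[0]
def follow(q,pos,Rt,n=60):
    q=np.array(q,float);_,p0,r0=jac(q);rv=(Rt*r0.inv()).as_rotvec();pos=np.asarray(pos,float)
    for k in range(1,n+1):
        for _ in range(2):
            J,p,r=jac(q);tp=p0+(pos-p0)*k/n;tr=R.from_rotvec(rv*k/n)*r0
            free=np.ones(7,bool)
            d=np.r_[tp-p,(tr*r.inv()).as_rotvec()]
            dq=J.T@np.linalg.solve(J@J.T+1e-4*np.eye(6),d)
            q=np.clip(q+dq,LO,HI)
    _,p,r=jac(q);return q,np.linalg.norm(p-pos),np.degrees(np.linalg.norm((Rt*r.inv()).as_rotvec()))
E
python3 - <<'E'
from kin import *
q=Q[0]
for i in range(1,5):
    q,e,a=follow(q,P[i],T[i]);print("hist",q.round(2),Q[i].round(2))
pr=[.5406,.1816,-.168]
def path(q,way):
    for nm,p,Rt in way:
        q,e,a=follow(q,p,Rt);print(nm,q.round(2),round(e,4),round(a,1))
    return q
q=bot.get_obs()["q"]
G=w(pr,[(-.04,0,.008+.12)])[0]; roll=20
Rr=toolR(pr[2],0,roll);Rl=toolR(PL[2],30,roll)
ps=lambda z:w(PL,led([(.006,0,z)]))[0]
for far in (.5,.7):
  print("far",far)
  path(q,[("up",[.45,-.18,.36],toolR(PL[2],0,0)),("rackhov",G+[0,0,.15],Rr),("grasp",G,Rr),("lift",G+[0,0,.17],Rr),
  ("ext",[far,.3*far/.5*.6,.3],Rr),("swing0",[far*1.05,0,.3],toolR(0,0,roll)),("swing",[far,-.2,.3],toolR(PL[2],0,roll)),("hov",ps(.23),Rl),("put",ps(.12),Rl)])
E
```

```text
hist [-1.09  0.14  0.26  1.68 -0.04  1.32 -0.58] [-1.1   0.14  0.27  1.68 -0.04  1.32 -0.58]
hist [-0.94  0.08  0.41  1.76 -0.03  1.31 -0.7 ] [-0.95  0.08  0.42  1.76 -0.03  1.31 -0.7 ]
hist [-0.49  0.07  0.79  1.87 -0.05  1.22  0.4 ] [-0.55  0.07  0.86  1.88 -0.05  1.22  0.41]
hist [-0.58 -0.18  0.96  2.38 -0.25  0.41  0.69] [-0.66 -0.21  1.03  2.39 -0.13  0.4   0.58]
far 0.5
up [-1.36 -0.27  1.46  1.9   0.28  1.29  0.09] 0.0032 0.4
rackhov [-2.12 -0.34  1.46  2.04  0.22  0.88 -0.74] 0.0838 11.0
grasp [-1.61 -0.34  1.08  2.44  0.23  0.33 -0.92] 0.1346 18.2
lift [-2.1  -0.34  1.46  2.01  0.19  0.92 -0.73] 0.0682 8.9
ext [-2.07 -0.34  1.46  2.01  0.18  0.93 -0.71] 0.0621 8.3
swing0 [-1.87 -0.34  1.46  1.93  0.19  1.11 -0.23] 0.1232 16.5
swing [-1.71 -0.34  1.46  1.84  0.27  1.28  0.12] 0.2023 26.1
hov [-0.91 -0.34  1.44  2.24 -0.32  0.78  0.93] 0.0032 1.7
put [-1.38 -0.34  1.46  2.33 -0.04  0.47  0.76] 0.1504 25.2
far 0.7
up [-1.36 -0.27  1.46  1.9   0.28  1.29  0.09] 0.0032 0.4
rackhov [-2.12 -0.34  1.46  2.04  0.22  0.88 -0.74] 0.0838 11.0
grasp [-1.61 -0.34  1.08  2.44  0.23  0.33 -0.92] 0.1346 18.2
lift [-2.1  -0.34  1.46  2.01  0.19  0.92 -0.73] 0.0682 8.9
ext [-0.12  0.53 -0.3   1.4  -0.17  1.05 -0.47] 0.0 0.0
swing0 [ 0.22  0.62 -0.31  1.27 -0.18  1.28  0.02] 0.0 0.0
swing [ 0.47  0.66 -0.29  1.18 -0.16  1.42  0.33] 0.0 0.0
hov [ 1.11  0.12 -0.5   2.14 -0.74  0.88  1.27] 0.0 0.0
put [ 1.02  0.34 -0.53  2.15 -0.77  0.61  1.32] 0.0 0.0
```

```bash
cat > plan.py <<'E'
from kin import *
pr=[.5406,.1816,-.168]; roll=20
def path(q,way,show=1):
    for nm,p,Rt in way:
        q,e,a=follow(q,p,Rt)
        if show: print(nm,q.round(2),round(e,4),round(a,1))
    return q
G=w(pr,[(-.04,0,.008+.12)])[0]
Rr=toolR(pr[2],0,roll);Rl=toolR(PL[2],30,roll)
ps=lambda z:w(PL,led([(.006,0,z)]))[0]
E
python3 - <<'E'
from plan import *
q0=bot.get_obs()["q"]
up=("up",[.45,-.18,.36],toolR(PL[2],15,0))
for pre in ([up,("ext",[.65,-.25,.36],toolR(0)),("sw",[.68,.1,.36],toolR(-.1)),],
            [("up",ps(.25),toolR(PL[2],30,0)),("ext",[.7,-.25,.36],toolR(PL[2],0)),("sw",[.7,.1,.36],toolR(-.1))],
            [("up",ps(.25),toolR(PL[2],30,20)),("ext",[.7,-.25,.36],Rl),("sw",[.7,.1,.36],toolR(-.1))]):
  print("---")
  path(q0,pre+[("rackhov",G+[0,0,.18],Rr),("grasp",G,Rr),("lift",G+[0,0,.18],Rr),
   ("ext",[.65,.1,.32],toolR(-.1,0,roll)),("swing",[.65,-.18,.32],toolR(PL[2],0,roll)),("hov",ps(.23),Rl),("put",ps(.12),Rl)])
E
```

```text
---
up [-0.94 -0.33  1.04  2.04  0.28  1.02  0.07] 0.0 0.0
ext [-0.02  0.48  0.46  1.35 -0.21  1.35  0.43] 0.0 0.0
sw [-0.51  0.46  0.42  1.38 -0.18  1.34 -0.19] 0.0 0.0
rackhov [-0.58  0.13  0.3   1.95 -0.43  0.96 -0.22] 0.0 0.0
grasp [-0.46  0.37  0.2   2.12 -0.7   0.62  0.12] 0.0 0.0
lift [-0.58  0.13  0.3   1.95 -0.43  0.96 -0.22] 0.0 0.0
ext [-0.36  0.4   0.36  1.59 -0.53  1.19  0.08] 0.0 0.0
swing [ 0.06  0.54  0.4   1.38 -0.51  1.45  0.61] 0.0 0.0
hov [ 0.29  0.05  0.39  2.21 -0.82  0.93  1.37] 0.0 0.0
put [ 0.3   0.28  0.33  2.23 -1.08  0.81  1.62] 0.0 0.0
---
up [-0.49 -0.34  0.77  2.35  0.12  0.57  0.3 ] 0.008 1.7
ext [-0.23  0.69  0.95  1.23 -0.55  1.48  0.72] 0.0 0.0
sw [-0.81  0.65  1.05  1.35 -0.56  1.45  0.11] 0.0 0.0
rackhov [-1.26  0.2   1.15  1.99 -0.61  1.05  0.01] 0.0 0.0
grasp [-0.96  0.49  0.87  2.16 -1.04  0.83  0.47] 0.0 0.0
lift [-1.26  0.2   1.15  1.99 -0.61  1.05  0.01] 0.0 0.0
ext [-0.74  0.53  0.98  1.62 -0.81  1.34  0.33] 0.0 0.0
swing [-0.21  0.66  0.91  1.41 -0.76  1.58  0.83] 0.0 0.0
hov [-0.26  0.04  1.    2.24 -0.82  0.97  1.41] 0.0 0.0
put [-0.12  0.37  0.88  2.26 -1.2   0.99  1.77] 0.0 0.0
---
up [-0.79 -0.34  1.33  2.23 -0.34  0.83  0.94] 0.0014 0.5
ext [-0.17  0.63  1.07  1.54 -1.19  1.41  1.27] 0.0 0.0
sw [-0.89  0.82  1.38  1.36 -0.8   1.58  0.3 ] 0.0 0.0
rackhov [-1.4   0.41  1.46  1.99 -0.82  1.21  0.23] 0.0062 0.7
grasp [-1.1   0.61  1.1   2.17 -1.17  0.99  0.59] 0.0 0.0
lift [-1.4   0.4   1.46  1.99 -0.81  1.2   0.23] 0.0029 0.3
ext [-0.82  0.61  1.17  1.63 -0.91  1.42  0.42] 0.0 0.0
swing [-0.27  0.71  1.05  1.42 -0.84  1.63  0.89] 0.0 0.0
hov [-0.46  0.05  1.23  2.25 -0.82  1.    1.45] 0.0 0.0
put [-0.21  0.42  1.02  2.27 -1.24  1.06  1.81] 0.0 0.0
```

The path "up, extend, swing, rack, extended swing, stand" is feasible in simulation, so I'm following it.

Run:
```python
from plan import *
goto([.45,-.18,.36],toolR(PL[2],15,0));goto([.65,-.25,.36],toolR(0))
```

```text
turn [15.2, 0.6, 0.0] shift cm [-0.53, 7.21, -14.04]
turn [30.2, -0.6, 4.1] shift cm [-8.92, 23.98, -4.18]
```

Request:
{"name": "carry_out", "arguments": {
  "moves": [
    [[5,0,0],[-0.2,2.4,-4.7],4.5],
    [[10,0,0],[-0.3,4.8,-9.4],4.5],
    [[15,0.6,0],[-0.5,7.2,-14],4.5],
    [[19,0,1],[-2.6,11.4,-11.5],4.5],
    [[23,0,2],[-4.7,15.6,-9.1],4.5]
  ]
}}

```text
t: 4.75
eef_pos: [0.4928, -0.1939, 0.3556]
tool_rot: [0.041, 0.691, 0.72, 0.059]
contact_force: [-0.9, 0.3, 0.0]
gripper_width: 0.527
```

Run:
```python
from plan import *
q=goto([.65,-.25,.36],toolR(0))["q"];goto([.68,.1,.36],toolR(-.1))
print(q.round(2));path(q,[("ext",[.65,-.25,.36],toolR(0)),("sw",[.68,.1,.36],toolR(-.1)),("rackhov",G+[0,0,.18],Rr)])
```

```text
turn [8.1, -1.5, 2.3] shift cm [-6.26, 15.4, 1.61]
turn [8.0, -1.9, 8.1] shift cm [28.57, 19.73, 3.03]
[-0.83  0.13  1.27  1.89 -0.24  1.1   0.57]
ext [-0.31  0.62  1.03  1.38 -0.53  1.43  0.7 ] 0.0 0.0
sw [-0.87  0.63  1.11  1.41 -0.56  1.44  0.13] 0.0 0.0
rackhov [-1.3   0.23  1.21  1.99 -0.64  1.07  0.04] 0.0 0.0
```

Run:
```python
from plan import *
q0=bot.get_obs()["q"]
tail=[("rackhov",G+[0,0,.18],Rr),("grasp",G,Rr),("lift",G+[0,0,.18],Rr),("ext",[.68,.15,.32],toolR(-.1,0,roll)),("swing",[.68,-.2,.32],toolR(PL[2],0,roll)),("hov",ps(.23),Rl),("put",ps(.12),Rl)]
for pre in ([],[("a",[.46,0,.40],toolR(0))],[("a",[.46,0,.4],toolR(0)),("b",[.45,.22,.4],toolR(-.168))]):
  print("--");path(q0,pre+tail)
```

```text
--
rackhov [-1.23  0.19  1.11  1.99 -0.59  1.04 -0.01] 0.0 0.0
grasp [-0.94  0.48  0.84  2.16 -1.03  0.82  0.45] 0.0 0.0
lift [-1.23  0.19  1.11  1.99 -0.59  1.04 -0.01] 0.0 0.0
ext [-0.75  0.58  0.94  1.54 -0.83  1.34  0.25] 0.0 0.0
swing [-0.14  0.71  0.87  1.3  -0.78  1.62  0.81] 0.0 0.0
hov [-0.22  0.04  0.95  2.24 -0.82  0.97  1.41] 0.0 0.0
put [-0.1   0.36  0.85  2.26 -1.19  0.97  1.76] 0.0 0.0
--
a [-1.16 -0.11  0.99  1.88  0.09  1.33 -0.2 ] 0.0 0.0
rackhov [-1.14  0.16  0.98  1.98 -0.55  1.02 -0.06] 0.0 0.0
grasp [-0.88  0.45  0.76  2.16 -0.99  0.78  0.41] 0.0 0.0
lift [-1.14  0.16  0.98  1.98 -0.55  1.02 -0.06] 0.0 0.0
ext [-0.72  0.55  0.87  1.54 -0.79  1.32  0.22] 0.0 0.0
swing [-0.11  0.7   0.81  1.3  -0.75  1.6   0.78] 0.0 0.0
hov [-0.15  0.04  0.87  2.24 -0.82  0.96  1.4 ] 0.0 0.0
put [-0.05  0.34  0.78  2.26 -1.18  0.95  1.74] 0.0 0.0
--
a [-1.16 -0.11  0.99  1.88  0.09  1.33 -0.2 ] 0.0 0.0
b [-1.32  0.05  0.81  1.79 -0.04  1.32 -0.68] 0.0 0.0
rackhov [-1.05  0.15  0.87  1.98 -0.53  1.   -0.09] 0.0 0.0
grasp [-0.83  0.43  0.68  2.15 -0.95  0.75  0.37] 0.0 0.0
lift [-1.05  0.15  0.87  1.98 -0.53  1.   -0.09] 0.0 0.0
ext [-0.68  0.53  0.8   1.53 -0.75  1.29  0.19] 0.0 0.0
swing [-0.09  0.68  0.76  1.29 -0.72  1.58  0.76] 0.0 0.0
hov [-0.08  0.04  0.8   2.24 -0.82  0.96  1.4 ] 0.0 0.0
put [-0.01  0.33  0.72  2.25 -1.16  0.92  1.72] 0.0 0.0
```

Run:
```python
from plan import *
goto(G+[0,0,.18],Rr)
```

```text
turn [5.8, 17.7, 13.2] shift cm [38.03, 1.65, 5.92]
```

Request:
{"name": "carry_out", "arguments": {
  "moves": [
    [[1,3,2],[6,0.3,-0.5],4.5],
    [[2,6,4],[12,0.6,-0.5],4.5],
    [[3,9,6],[18,0.8,0],4.5],
    [[4,12,8],[24,1,1],4.5],
    [[5,14.5,11],[30,1.3,3],4.5]
  ]
}}

```text
t: 5.38
eef_pos: [0.4966, 0.1084, 0.3334]
tool_rot: [-0.087, 0.745, 0.65, 0.118]
contact_force: [0.5, 0.6, 0.3]
gripper_width: 0.525
```

Run:
```python
from plan import *
print(goto(G+[0,0,.12],Rr)["q"].round(2))
```

```text
turn [0.8, 3.2, 2.0] shift cm [5.19, -0.86, 10.46]
[-1.23  0.1   1.16  1.97 -0.42  1.09 -0.02]
```

Request:
{"name": "carry_out", "arguments": {
  "moves": [
    [[0,1,1],[2.5,-0.4,4],4.5],
    [[0.8,3.2,2],[5,-0.8,8],4.5],
    [[0.8,3.2,2],[5.2,-0.9,10.5],4.5],
    [[0.8,3.2,2],[5.2,-0.9,10.5],4.5]
  ]
}}

```text
t: 5.88
eef_pos: [0.4992, 0.1865, 0.2441]
tool_rot: [-0.112, 0.752, 0.636, 0.129]
contact_force: [0.5, -0.8, 0.3]
gripper_width: 0.519
```

Run:
```python
from plan import *
print(goto(G+[0,0,.0],Rr)["q"].round(2))
ci=bot.camera_info("wrist");im=snap("wrist","pics/g.png");pickle.dump(ci,open("g.pkl","wb"))
q=proj(ci,w(pr,[(-.046,-.06,.148),(-.046,.06,.148),(-.034,-.06,.148),(-.034,.06,.148)]));print(q.round(1).tolist())
e=bot.get_obs();t=rot(e["tool_rot"])
for u in q: pass
im=im[:,:,::-1].copy();cv2.polylines(im,[q[[0,1,3,2]].astype(int)],True,(0,255,0),1)
cv2.imwrite("pics/g2.png",cv2.resize(im[60:360,160:560],(800,600),interpolation=cv2.INTER_CUBIC))
```

```text
turn [-0.3, 0.4, 0.0] shift cm [-3.71, 0.22, 11.01]
[-1.14  0.3   1.02  2.06 -0.74  0.96  0.13]
[[315.3, 326.6], [315.5, 166.9], [331.4, 326.6], [331.1, 166.9]]
```

View pics/g2.png

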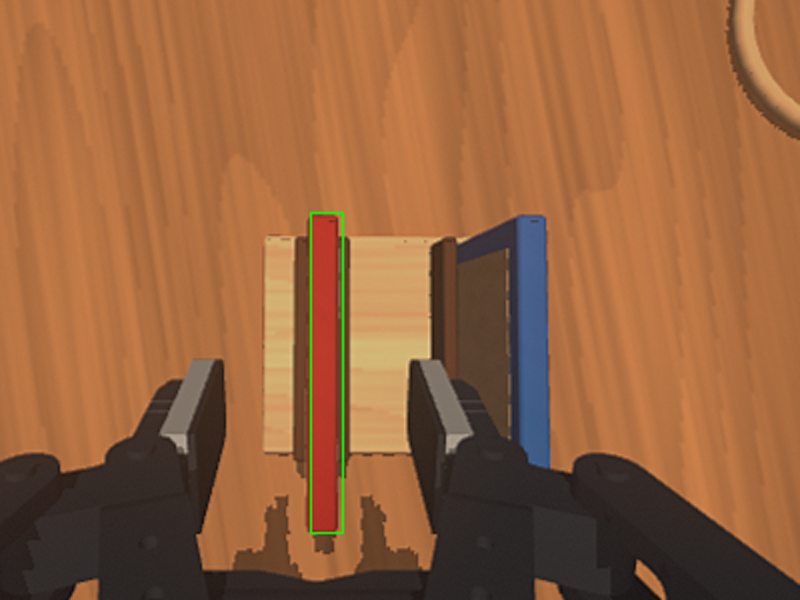

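Prediction and board agree to about 1 px: the red top runs from (323,215) to (323,532) in the crop, midway between the fingers. Descending and gripping.

Request:
{"name": "carry_out", "arguments": {
  "moves": [
    [[-0.3,0.4,0],[-1.3,0.1,3.7],4.5],
    [[-0.3,0.4,0],[-2.5,0.15,7.4],4.5],
    [[-0.3,0.4,0],[-3.7,0.15,10.4],4.5],
    [[-0.3,0.4,0],[-3.7,0.15,11],4.5],
    [[-0.3,0.4,0],[-3.7,0.15,11],4.5]
  ]
}}

```text
t: 6.55
eef_pos: [0.5029, 0.1863, 0.1305]
tool_rot: [-0.111, 0.753, 0.634, 0.137]
contact_force: [-0.4, -0.3, -0.1]
gripper_width: 0.525
```

Run:
```python
from plan import *
e=goto(G,Rr);print(e["q"].round(2),e["contact_force"])
```

```text
turn [0.4, -0.3, -0.2] shift cm [0.07, -0.21, 0.29]
[-0.94  0.49  0.82  2.15 -1.05  0.81  0.44] [-0.44881123 -0.32676813 -0.10085458]
```

Request:
{"name": "carry_out", "arguments": {
  "moves": [
    [[0.3,-0.2,-0.2],[0,-0.3,0.2],4.5],
    [[0.3,-0.2,-0.2],[0,-0.3,0.2],0.8],
    [[0.3,-0.2,-0.2],[0,-0.3,0.2],0.5],
    [[0.3,-0.2,-0.2],[0,-0.3,0.2],0.5],
    [[0.3,-0.2,-0.2],[0,-0.3,0.2],0.5]
  ],
  "newtons": 40
}}

```text
t: 7.18
eef_pos: [0.4997, 0.1868, 0.1278]
tool_rot: [-0.112, 0.753, 0.635, 0.134]
contact_force: [0.2, -0.7, 6.4]
gripper_width: 0.132
```

Request:
{"name": "carry_out", "arguments": {
  "moves": [
    [[0,0,0],[0,0,0],0.5],
    [[0,0,0],[0.6,0,-1.9],0.5],
    [[0,0,0],[1.3,0,-3.8],0.5]
  ]
}}

```text
t: 7.55
eef_pos: [0.4989, 0.1851, 0.1672]
tool_rot: [-0.111, 0.753, 0.635, 0.133]
contact_force: [3.5, 0.7, -3.3]
gripper_width: 0.132
```

Run:
```python
from plan import *
e=goto(G,Rr);print(e["q"].round(2),e["contact_force"],e["eef_pos"],e["gripper_width"])
q=e["q"]
path(q,[("lift",G+[0,0,.15],Rr),("ext",[.68,.15,.32],toolR(-.1,0,roll)),("swing",[.68,-.2,.32],toolR(PL[2],0,roll)),("hov",ps(.23),Rl),("put",ps(.12),Rl)])
goto([.68,.15,.32],toolR(-.1,0,roll))
```

```text
turn [0.1, 0.1, -0.1] shift cm [-1.01, 0.17, 3.8]
[-1.01  0.43  0.9   2.13 -0.94  0.85  0.34] [ 3.47217531  0.66396371 -3.32784755] [0.49890851 0.18513619 0.16717793] 0.1320220772962779
lift [-1.18  0.24  1.07  2.02 -0.66  1.    0.06] 0.0 0.0
ext [-0.75  0.57  0.93  1.54 -0.83  1.34  0.24] 0.0 0.0
swing [-0.14  0.71  0.86  1.3  -0.78  1.62  0.8 ] 0.0 0.0
hov [-0.21  0.04  0.94  2.24 -0.82  0.97  1.41] 0.0 0.0
put [-0.09  0.36  0.84  2.26 -1.19  0.97  1.76] 0.0 0.0
turn [1.4, 0.1, -3.8] shift cm [4.82, 18.46, -14.49]
```

Request:
{"name": "carry_out", "arguments": {
  "moves": [
    [[0,0,0],[1.2,0,-3.6],0.5],
    [[0,0,0],[3,0,-8.5],0.5],
    [[0.5,0,-1],[4.5,4,-12],0.5],
    [[1,0,-2],[4.7,9,-14],0.5],
    [[1.4,0,-3.8],[4.8,14.5,-14.5],0.5]
  ]
}}

```text
t: 8.18
eef_pos: [0.6419, 0.1575, 0.321]
tool_rot: [-0.117, 0.729, 0.662, 0.129]
contact_force: [-0.1, 0.1, -1.4]
gripper_width: 0.137
```

Run:
```python
from plan import *
e=goto([.67,-.18,.32],toolR(PL[2],0,roll));print(e["q"].round(2),e["gripper_width"])
q=e["q"]
path(q,[("swing",[.66,-.18,.32],toolR(PL[2],0,roll)),("hov",ps(.23),Rl),("put",ps(.12),Rl)])
```

```text
turn [3.4, -0.1, -9.1] shift cm [-31.34, 6.01, -11.34]
[-0.84  0.51  0.96  1.64 -0.8   1.29  0.23] 0.1374997309263335
swing [-0.19  0.67  0.89  1.38 -0.76  1.58  0.81] 0.0 0.0
hov [-0.24  0.04  0.97  2.24 -0.82  0.97  1.41] 0.0 0.0
put [-0.11  0.36  0.86  2.26 -1.19  0.98  1.76] 0.0 0.0
```

Request:
{"name": "carry_out", "arguments": {
  "moves": [
    [[0.7,0,-1.8],[-5.5,2,-2],0.5],
    [[1.4,0,-3.6],[-11,3.5,-4],0.5],
    [[2,0,-5.4],[-16.5,4.7,-6],0.5],
    [[2.8,0,-7.2],[-22,5.6,-8],0.5],
    [[3.4,0,-9.1],[-27.5,6,-10],0.5]
  ]
}}

```text
t: 8.8
eef_pos: [0.6714, -0.1415, 0.3184]
tool_rot: [-0.129, 0.671, 0.721, 0.117]
contact_force: [0.2, 0.5, -2.3]
gripper_width: 0.134
```

Run:
```python
from plan import *
e=goto(ps(.23),Rl);print(e["q"].round(2),e["gripper_width"],ps(.23))
q=e["q"]
path(q,[("hov",ps(.23),Rl),("put",ps(.12),Rl)])
```

```text
turn [-28.3, -0.0, -10.4] shift cm [-3.93, -26.31, 3.05]
[-0.26  0.66  0.89  1.4  -0.77  1.56  0.76] 0.1343753245882709 [ 0.4107991  -0.18705092  0.27718584]
hov [-0.25  0.04  0.99  2.24 -0.82  0.97  1.41] 0.0 0.0
put [-0.12  0.37  0.87  2.26 -1.2   0.99  1.76] 0.0 0.0
```

Request:
{"name": "carry_out", "arguments": {
  "moves": [
    [[-5.5,0,-2],[-0.5,-5.5,-0.5],0.5],
    [[-11,0,-4],[-1,-11,-0.5],0.5],
    [[-17,0,-6],[-1.8,-16.5,-0.3],0.5],
    [[-23,0,-8.3],[-2.5,-21.8,0],0.5],
    [[-28.3,0,-10.4],[-3.4,-26.3,1.5],0.5]
  ]
}}

```text
t: 9.43
eef_pos: [0.409, -0.1857, 0.2939]
tool_rot: [0.053, 0.614, 0.727, 0.303]
contact_force: [-0.5, -2.1, -1.4]
gripper_width: 0.135
```

Run:
```python
from plan import *
e=goto(ps(.165),Rl);print(e["q"].round(2),e["gripper_width"])
path(e["q"],[("put",ps(.12),Rl)])
```

```text
turn [0.3, 0.0, -0.0] shift cm [-2.88, -0.73, 7.49]
[-0.33 -0.01  1.05  2.22 -0.76  0.98  1.34] 0.13507437304834294
put [-0.15  0.38  0.92  2.26 -1.21  1.01  1.78] 0.0 0.0
```

Request:
{"name": "carry_out", "arguments": {
  "moves": [
    [[0.3,0,0],[-0.8,-0.1,2],0.5],
    [[0.3,0,0],[-1.6,-0.1,4.2],0.5],
    [[0.3,0,0],[-2.4,-0.1,6.2],0.5],
    [[0.3,0,0],[-2.9,-0.1,7.5],0.5],
    [[0.3,0,0],[-2.9,-0.1,7.5],0.5]
  ]
}}

```text
t: 10.05
eef_pos: [0.4499, -0.1836, 0.2228]
tool_rot: [0.048, 0.615, 0.728, 0.298]
contact_force: [-0.7, -0.3, -1.1]
gripper_width: 0.135
```

Run:
```python
from plan import *
e=goto(ps(.125),Rl);print(e["q"].round(2),e["gripper_width"],e["contact_force"])
sc=bot.camera_info("scene");sd=bot.camera_info("side");a=snap("scene","pics/h1.png")[:,:,::-1];b=snap("side","pics/h2.png")[:,:,::-1]
# predicted board from TCP in ledge frame
def toled(p):
    d=np.asarray(p)-[PL[0],PL[1],.075];c,s=np.cos(PL[2]),np.sin(PL[2]);x=c*d[0]+s*d[1];y=-s*d[0]+c*d[1];z=d[2]
    return np.array([C3*x+S3*z,y,-S3*x+C3*z])
t=toled(e["eef_pos"]);print("tcp in ledge",t)
bx,by,bz=t[0],t[1],t[2]-.12
L=[(bx+.006,by-.06,bz),(bx+.006,by+.06,bz),(bx+.006,by+.06,bz+.14),(bx+.006,by-.06,bz+.14)]
L2=[(bx-.006,)+l[1:] for l in L]
ti=[]
for im,ci,(x,y,W,H),l in((a,sc,(210,120,160,120),L),(b,sd,(290,60,160,120),L2)):
    t=cv2.resize(im[y:y+H,x:x+W],(400,300),interpolation=cv2.INTER_CUBIC)
    q=(proj(ci,w(PL,led(l)))-[x,y]+.5)*400/W;cv2.polylines(t,[q.astype(int)],True,(0,255,0),1);ti.append(t)
cv2.imwrite("pics/h.png",np.hstack(ti))
```

```text
turn [-0.4, -0.0, -0.1] shift cm [-1.36, -0.65, 3.58]
[-0.22  0.3   1.    2.23 -1.09  1.03  1.65] 0.13530843677799698 [-0.65452843 -0.34913101 -1.06816204]
tcp in ledge [0.01278377 0.00058625 0.16322799]
```

View pics/h.png

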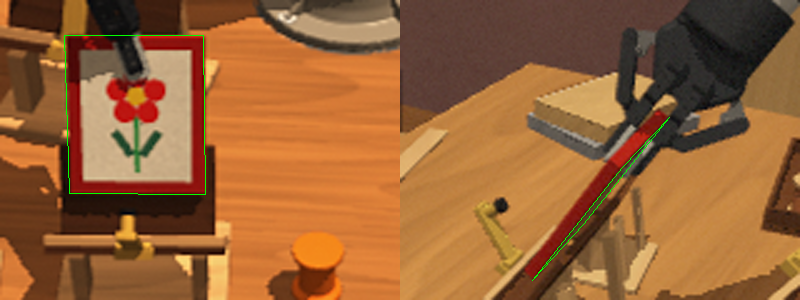

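The picture faces outwards. The board overlay matches both views, and it is centred to within 2–3 mm. Lowering onto the ledge.

Request:
{"name": "carry_out", "arguments": {
  "moves": [
    [[-0.4,0,0],[-0.5,-0.1,1.3],0.5],
    [[-0.4,0,0],[-1,-0.2,2.5],0.5],
    [[-0.4,0,0],[-1.3,-0.3,3.3],0.5],
    [[-0.4,0,0],[-1.5,-0.4,3.8],0.5],
    [[-0.4,0,0],[-1.5,-0.4,3.8],0.5]
  ]
}}

```text
t: 10.78
eef_pos: [0.4676, -0.184, 0.1868]
tool_rot: [0.052, 0.615, 0.727, 0.302]
contact_force: [0.1, 0.5, -2.3]
gripper_width: 0.133
```

```bash
cat >> h.py <<'E'
def toled(p):
    d=np.asarray(p)-[PL[0],PL[1],.075];c,s=np.cos(PL[2]),np.sin(PL[2]);x=c*d[0]+s*d[1];y=-s*d[0]+c*d[1];z=d[2]
    return np.array([C3*x+S3*z,y,-S3*x+C3*z])
def rep():
    e=bot.get_obs();f=e["contact_force"];print("ledge",(toled(e["eef_pos"])*1000).round(1),"F led",(toled(f+np.array([PL[0],PL[1],.075]))).round(1),"q",e["q"].round(2),"w",round(e["gripper_width"]*85.4,1))
E
python3 - <<'E'
from plan import *
rep();goto(ps(.12),Rl)
E
```

```text
ledge [ 10.   -1.2 123.4] F led [-1.   0.5 -2. ] q [-0.15  0.4   0.93  2.24 -1.22  1.03  1.77] w 11.4
turn [0.2, 0.0, -0.0] shift cm [-0.0, -0.41, 0.35]
```

Request:
{"name": "carry_out", "arguments": {
  "moves": [
    [[0.2,0,0],[0,0,0.2],0.5],
    [[0.2,0,0],[-0.1,-0.1,0.4],0.5],
    [[0.2,0,0],[-0.1,-0.2,0.4],0.5],
    [[0.2,0,0],[-0.1,-0.4,0.4],0.5],
    [[0.2,0,0],[-0.1,-0.5,0.4],0.5]
  ]
}}

```text
t: 11.4
eef_pos: [0.4664, -0.1838, 0.1816]
tool_rot: [0.051, 0.614, 0.727, 0.302]
contact_force: [3.7, 0.3, 5.4]
gripper_width: 0.132
```

Run:
```python
from plan import *
rep();goto(ps(.12),Rl)
```

```text
ledge [  6.4  -0.9 119.4] F led [5.9 0.  2.8] q [-0.14  0.41  0.92  2.24 -1.23  1.03  1.79] w 11.3
turn [0.1, 0.0, 0.0] shift cm [0.1, -0.04, -0.02]
```

Contact shows on the ledge (about 5 N) and on the panel (about 7 N), and the TCP at ledge (6.4, -0.9, 119.4) mm matches a seated board. Next I'll hold, release, and retreat along the tool axis.

Request:
{"name": "carry_out", "arguments": {
  "moves": [
    [[0,0,0],[0,0,0],0.5],
    [[0,0,0],[0,0.1,0],1.5],
    [[0,0,0],[0,0.1,0],3],
    [[0,0,0],[0,0.1,0],4],
    [[0,0,0],[0,0.1,0],4]
  ]
}}

```text
t: 12.02
eef_pos: [0.4661, -0.1837, 0.1811]
tool_rot: [0.051, 0.615, 0.727, 0.301]
contact_force: [0.4, -0.0, -0.9]
gripper_width: 0.472
```

Run:
```python
from plan import *
rep()
a=snap("scene","pics/i1.png")[:,:,::-1];b=snap("side","pics/i2.png")[:,:,::-1]
sc=bot.camera_info("scene");sd=bot.camera_info("side")
ti=[]
for im,ci,(x,y,W,H),l in((a,sc,(210,130,140,105),.012),(b,sd,(290,80,160,120),0)):
    t=cv2.resize(im[y:y+H,x:x+W],(400,300),interpolation=cv2.INTER_CUBIC)
    q=(proj(ci,w(PL,led([(l,-.06,0),(l,.06,0),(l,.06,.14),(l,-.06,.14)])))-[x,y]+.5)*400/W;cv2.polylines(t,[q.astype(int)],True,(0,255,0),1);ti.append(t)
cv2.imwrite("pics/i.png",np.hstack(ti))
```

```text
ledge [  5.9  -0.8 119.1] F led [-0.1 -0.  -1. ] q [-0.14  0.42  0.92  2.24 -1.23  1.03  1.79] w 40.3
```

View pics/i.png

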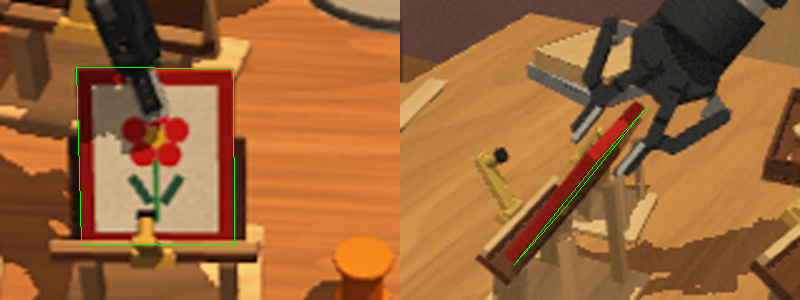

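The board is seated and stands by itself, matching the seated outline. Now I'll retreat and come round to the front of the keeper.

Request:
{"name": "carry_out", "arguments": {
  "moves": [
    [[0,0,0],[1.3,0,-3.7],4],
    [[0,0,0],[2.7,0,-7.5],4],
    [[0,0,0],[4.1,0,-11.3],4],
    [[0,0,0],[4.1,0,-11.3],0]
  ]
}}

```text
t: 12.62
eef_pos: [0.4064, -0.1893, 0.2888]
tool_rot: [0.054, 0.614, 0.727, 0.304]
contact_force: [1.2, 0.6, 1.0]
gripper_width: 0.268
```

Run:
```python
from plan import *
rep()
K=lambda X,z:w(PL,[(X,0,z)])[0]
Rv=toolR(PL[2]);print(K(.125,.3))
goto(K(.125,.32),Rv)
path(bot.get_obs()["q"],[("a",K(.125,.32),Rv),("b",K(.125,.145),Rv),("c",K(.025,.145),Rv)])
```

```text
ledge [  7.9  -1.9 242.3] F led [1.6 0.5 0.2] q [-0.38  0.01  1.13  2.23 -0.79  0.99  1.39] w 22.9
[ 0.64495513 -0.16962104  0.3       ]
turn [30.2, -19.6, 5.2] shift cm [-3.01, 22.2, 8.98]
a [-0.49  0.61  1.07  1.53 -0.54  1.33  0.71] 0.0 0.0
b [-0.43  0.76  0.94  1.7  -0.69  1.05  0.82] 0.0 0.0
c [-0.49  0.62  0.99  1.94 -0.65  0.93  0.9 ] 0.0 0.0
```

Request:
{"name": "carry_out", "arguments": {
  "moves": [
    [[6,-4,1],[-0.3,4.5,1],0],
    [[12,-8,2],[-1,9,3],0],
    [[18,-12,3],[-1.7,13.5,5],0],
    [[24,-16,4],[-2.4,18,7],0],
    [[30,-19.6,5.2],[-3,22.2,9],0]
  ]
}}

```text
t: 13.25
eef_pos: [0.6473, -0.1663, 0.3116]
tool_rot: [-0.003, 0.68, 0.734, -0.005]
contact_force: [0.4, -1.5, 0.7]
gripper_width: 0.002
```

Run:
```python
from plan import *
rep()
K=lambda X,z:w(PL,[(X,0,z)])[0]
goto(K(.125,.145),toolR(PL[2]))
```

```text
ledge [228.8   3.1 141.1] F led [ 0.6 -1.5  0.5] q [-0.48  0.6   1.02  1.53 -0.51  1.31  0.67] w 0.1
turn [-0.7, 0.2, 0.1] shift cm [-0.26, -0.06, 16.66]
```

Request:
{"name": "carry_out", "arguments": {
  "moves": [
    [[-0.7,0.2,0],[-0.1,0,5.5],0],
    [[-0.7,0.2,0],[-0.2,0,11],0],
    [[-0.7,0.2,0],[-0.3,-0.1,15.5],0],
    [[-0.7,0.2,0],[-0.3,-0.1,16.7],0],
    [[-0.7,0.2,0],[-0.3,-0.1,16.7],0]
  ]
}}

```text
t: 13.88
eef_pos: [0.6433, -0.1715, 0.1462]
tool_rot: [0.001, 0.68, 0.733, 0.002]
contact_force: [0.4, -0.2, 0.1]
gripper_width: -0.002
```

Run:
```python
from plan import *
rep();K=lambda X,z:w(PL,[(X,0,z)])[0]
goto(K(.035,.145),toolR(PL[2]))
ci=bot.camera_info("wrist");b=snap("side","pics/j1.png")[:,:,::-1];a=snap("wrist","pics/j2.png")[:,:,::-1]
cv2.imwrite("pics/j.png",np.hstack([cv2.resize(b[100:220,280:440],(400,300)),cv2.resize(a,(480,300))[:,40:440]]))
```

```text
ledge [142.3  -1.8  -0. ] F led [ 0.4 -0.2 -0.1] q [-0.41  0.74  0.88  1.71 -0.66  1.02  0.79] w -0.2
turn [0.3, -0.1, 0.0] shift cm [0.18, -8.83, 0.08]
```

View pics/j.png

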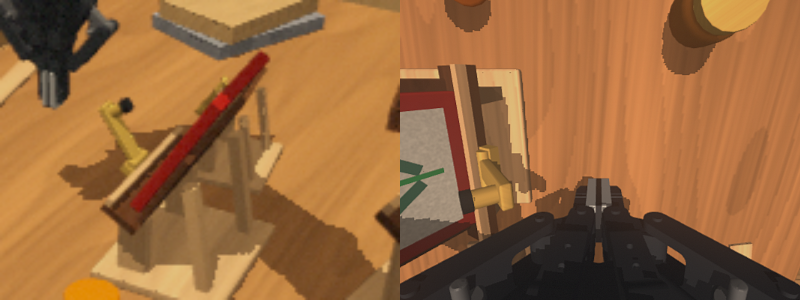

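The closed fingers stand in front of the keeper, lined up with it in y. Dragging back.

Request:
{"name": "carry_out", "arguments": {
  "moves": [
    [[0.3,0,0],[0.2,-2,0],0],
    [[0.3,0,0],[0.2,-4,0],0],
    [[0.3,0,0],[0.2,-5.5,0],0],
    [[0.3,0,0],[0.2,-6.7,0],0],
    [[0.3,0,0],[0.2,-7.7,0],0]
  ]
}}

```text
t: 14.6
eef_pos: [0.568, -0.1756, 0.1491]
tool_rot: [0.002, 0.68, 0.733, 0.003]
contact_force: [-0.3, -0.5, 0.2]
gripper_width: -0.003
```

Run:
```python
from plan import *
rep();K=lambda X,z:w(PL,[(X,0,z)])[0]
goto(K(.03,.145),toolR(PL[2]))
```

```text
ledge [78.5 -0.2 40.3] F led [-0.1 -0.5  0.4] q [-0.46  0.63  0.92  1.89 -0.63  0.93  0.84] w -0.3
turn [0.4, -0.1, 0.0] shift cm [0.02, -1.79, 0.4]
```

Request:
{"name": "carry_out", "arguments": {
  "moves": [
    [[0.3,0,0],[0,-0.5,0.2],0],
    [[0.3,0,0],[0,-1,0.4],0],
    [[0.3,0,0],[0,-1.4,0.4],0],
    [[0.3,0,0],[0,-1.8,0.4],0],
    [[0.3,0,0],[0,-1.8,0.4],0]
  ]
}}

```text
t: 15.22
eef_pos: [0.5481, -0.1766, 0.1425]
tool_rot: [-0.002, 0.68, 0.733, -0.001]
contact_force: [-0.7, 0.2, -0.4]
gripper_width: 0.002
```

Run:
```python
from plan import *
rep()
b=snap("side","pics/k1.png")[:,:,::-1];a=snap("scene","pics/k2.png")[:,:,::-1]
cv2.imwrite("pics/k.png",np.hstack([cv2.resize(b[100:220,280:440],(400,300)),cv2.resize(a[130:235,210:350],(400,300))]))
```

```text
ledge [57.9  0.2 44.5] F led [-0.8  0.3 -0. ] q [-0.46  0.62  0.93  1.93 -0.63  0.91  0.86] w 0.1
```

View pics/k.png

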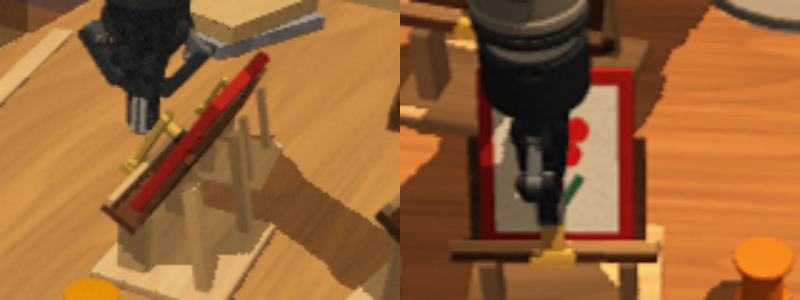

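Request:
{"name": "carry_out", "arguments": {
  "moves": [
    [[0,0,0],[0,-0.2,0],0],
    [[0,0,0],[0,-0.4,0],0],
    [[0,0,0],[0,-0.6,0],0],
    [[0,0,0],[0,-0.6,0],0]
  ]
}}

```text
t: 15.82
eef_pos: [0.545, -0.1769, 0.1435]
tool_rot: [0.0, 0.68, 0.733, 0.0]
contact_force: [7.2, -0.0, -0.1]
gripper_width: 0.005
```

```bash
python3 -c "
from plan import *
rep()"
```

```text
ledge [55.7  0.2 46.9] F led [ 6.2 -0.6 -3.7] q [-0.46  0.61  0.93  1.94 -0.63  0.91  0.86] w 0.4
```

A force of 7 N shows that the pad is against the board, since friction alone would give about 1 N. Backing off forwards, then up.

Request:
{"name": "carry_out", "arguments": {
  "moves": [
    [[0,0,0],[0,0,0],0],
    [[0,0,0],[0,2,0],0],
    [[0,0,0],[0,5,0],0],
    [[0,0,0],[0,8,-3],0],
    [[0,0,0],[0,10,-9],0]
  ]
}}

```text
t: 16.45
eef_pos: [0.6419, -0.1685, 0.2302]
tool_rot: [-0.004, 0.68, 0.733, -0.003]
contact_force: [1.1, -0.5, 0.6]
gripper_width: -0.002
```

Request:
{"name": "carry_out", "arguments": {
  "moves": [
    [[0,0,0],[0,4,-5],0],
    [[0,0,0],[0,7,-9],0],
    [[0,0,0],[0,7,-9],0]
  ]
}}

```text
t: 16.82
eef_pos: [0.7151, -0.1649, 0.3245]
tool_rot: [0.001, 0.679, 0.734, 0.0]
contact_force: [-0.7, -0.1, -0.7]
gripper_width: 0.0
```

Run:
```python
from plan import *
rep();sd=bot.camera_info("side");sc=bot.camera_info("scene")
b=snap("side","pics/l1.png")[:,:,::-1];a=snap("scene","pics/l2.png")[:,:,::-1]
L=[(.0,-.06,0),(.0,.06,0),(.0,.06,.14),(.0,-.06,.14)];o=[]
for im,ci,(x,y,W,H),f in((b,sd,(300,110,120,90),0),(a,sc,(220,140,120,90),.012)):
    t=cv2.resize(im[y:y+H,x:x+W],(400,300),interpolation=cv2.INTER_CUBIC);S_=lambda l:((proj(ci,w(PL,led(l)))-[x,y]+.5)*400/W).astype(int)
    cv2.polylines(t,[S_([(f,)+l[1:] for l in L])],True,(0,255,0),1)
    for k,c in((0,(255,255,0)),(.12,(255,0,255))):
        cv2.line(t,*map(tuple,S_([(.036+.004*np.cos(k),0,-.004*np.sin(k)),(.036+.062*np.sin(k)+.004*np.cos(k),0,.062*np.cos(k)-.004*np.sin(k))]).tolist()),c,1)
    o.append(t)
cv2.imwrite("pics/l.png",np.hstack(o))
```

```text
ledge [293.9  -0.5 118.4] F led [-1.  -0.  -0.3] q [-0.4   0.7   0.97  1.34 -0.57  1.39  0.64] w 0.0
```

View pics/l.png

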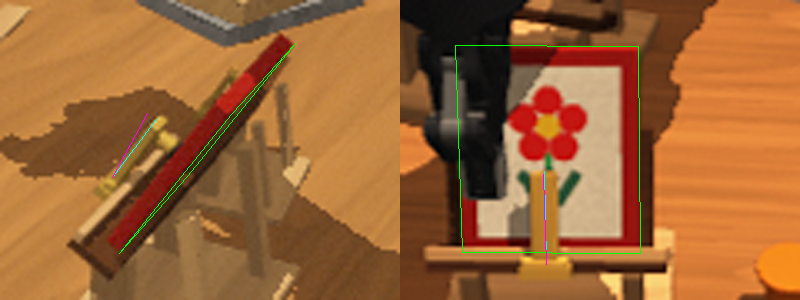

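The keeper lies along the 0 rad line (cyan), and the board is seated with its picture outwards. The arm is clear, so I'm handing in.

```bash
python3 -c "
from station import bot
print(bot.hand_in(), bot.get_obs()['t'])"
```

```text
the job is handed in; nothing more can be done
the job is handed in; nothing more can be done
```

The red board stands on the ledge of the middle stand, picture outwards, and the brass keeper is swung up against it. I handed the job in at about 17 s of the 54 s; the hand-in gives no verdict.

**What I did:** I lifted the red board out of the rack, rested it on the ledge and against the panel, and only then let go. I then dragged the keeper up with closed fingers.

**Checks that agreed:**
- **Seating:** while still held, the board pressed on the ledge with about 5 N and on the panel with about 7 N. The tool position matched a seated board, about 1 mm off centre.
- **Standing:** after release, the camera overlays showed the board standing by itself on the ledge, flat against the panel.
- **Keeper:** the push ended at about 7 N, well above the roughly 1 N of friction. The last side view puts the keeper on the 0 rad line.
- **Arm:** it is clear of everything.

**What disagreed or was not checked:**
- My first stand position, from the scene camera alone, was about 12 mm off. I replaced it with the wrist-camera fit, which agreed with all three views.
- The first reach test at the stand stopped 2.9 cm short at joint limits, so I chose another arm posture and a rolled grasp.
- The seated-board outline in the side view lies 2–3 px off the board; I took this as calibration error.
- I did not measure the blue board, spool and jar again afterwards. The force readings showed no unexpected contact.

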